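# Walk a heavy die block round and up to the fence

## Task

The heavy aluminium die block lies skewed in front of the steel fence on the bench. Without lifting or tipping it, push its corners with the fingertips to turn it where it lies, until one of its long sides faces the fence squarely while there is still a clear gap of a centimetre or more between them. Then push it on (small pushes on alternate corners keep it square) until that long side lies flush against the fence, with neither end of the block past the fence's ends, and leave the other things on the bench where they are.

Things in the scene. Friction and masses are not known exactly. Their poses are not given: they have to be found in the camera images.
- fence: fixed low steel angle fence: upright bar 250 mm long, 16 thick, 34 high, its 6 mm foot reaching 46 mm behind the working face. Origin on the bench under the middle of the working face; x is level and points away from the robot, square into that face (the face is x = 0, free space is at negative x); y runs along the fence (ends at -125 and +125 mm); z up
- block_center (a point): centre (half-way up, 15 mm above the bench) of the loose solid aluminium die block, a rectangular slab 88 x 120 x 30 mm with rounded edges and a round pad and four small holes on its flat top; too wide to grip. Axes: y along the 120 mm length, x across the 88 mm width, z up. Its two long sides are the faces at x = -44 and +44 mm; either may face the fence
- die_block: the same block; origin at the centre of its underside, same axes. About 0.9 kg; sliding it takes some 3 to 10 N. At the start its length is turned 35 to 90 degrees from the fence's length, either way; its centre is 115 to 135 mm in front of the working face and within 15 mm of the fence's middle
- pliers: bystander: pointed pliers with yellow grips, 102 mm long, lying flat near the front of the bench, between the soldering station and the vise
- primer_jar: bystander: jar with a black screw cap, 66 mm across, 70 mm high, standing to the left of the work
- parts_tray: bystander: low blue divided tray with small screws, 66 x 110 x 22 mm, beyond the work
- masking_tape: bystander: roll of tape lying flat, 104 mm across, 25 mm high, behind the fence
- wooden_box: bystander: small brown wooden box, 71 x 113 x 50 mm, behind the fence near the right edge of the bench

How it is judged:
By the outcome, as a careful person would: the job done as asked, in the order asked, and still so for the second after the job is handed in, with the robot touching nothing.
It also fails if it takes over 72 s, if anything falls off the work surface, if the arm or the gripper's body presses on something with over 40 N, if the wrist force passes 120 N, or if a joint passes its speed limit or range.

## Robot

A 6-joint arm with a two-finger parallel gripper is mounted at the origin on a cart in front of the work surface, level with it; the furniture and walls round the work are solid. World frame = base frame: x ahead of the robot, y to its left, z up, the work surface at z = 0. Lengths are in mm, angles in rad, forces in N, time in s.
With the tool pointing down it reaches from about 275 to 750 mm from the base axis. Payload 10.2 kg.
Tool frame: the origin (TCP) lies between the finger pads; the fingertips stand 11 mm ahead of it and the grasp point (between the pads) lies 8 mm behind it (ctrl.nose_length is the distance from the TCP to the fingertips, in mm); x points along the fingers, y is the direction in which the jaws open and shut, and the axes are right-handed (so a half turn about x gives the same grasp; the last joint's range is limited). The gripper opens to 85 mm and grips with 20 to 120 N. Pads are 22 mm wide; open, the fingers measure 114 mm over their backs; the gripper's body (76 mm by 85 mm) begins 54 mm behind the grasp point. The pads swing forward as they close: fully open they stand 13 mm farther back than shut.
Start: joints at [-1.374, 0.313, 1.498, -0, 1.331, -0.223], TCP at [213.967, -479.426, 218.794] pointing down, gripper open.
Joint ranges: [-2.94, 2.94], [-0.97, 2.17], [0.19, 2.56], [-1.23, 4.37], [0.02, 3.11], [-2.88, 2.88]. Speed limits (rad/s): [2.39, 2.39, 3.01, 3.14, 3.14, 3.14].

## Interface

Orientations are given as a unit quaternion [w, x, y, z].
In Python, from rig import ctrl, capture, ticket gives the robot as it stands.
- The arm moves only by the tool step_arm, never from a script. Its argument "commands" is a list of rows, each a list of 2 entries, a list of its own where there are three numbers: the shift along the world's x, y, z normalised to -1 to 1, where 1 is 0.04 m, then the turn about the world's z normalised to -1 to 1, where 1 is 180 degrees. A call has 1 to 5 rows; each row shifts and turns the commanded pose from where the row before left it; what a row does not reach is not made up. A row lasts 1/10 s, in which the tool goes at most 50 mm and 8.59 degrees, less where a joint would pass 70% of its speed; a pose out of reach is approached as far as the arm can. A call with a number of a shift or a turn outside -1 to 1 is refused whole. A call with a gripper value outside its range is refused whole. "gripper" is the closure, from -1 (fully open) to 1 (shut), so that 0 is half open, set as the call begins (left out, the last holds). The fingers move at their own pace and stop on an object; "force" is the grip in N (left out, the last holds). Time passes only in rows, so rows that do not move let the fingers close. It gives the time, the measured TCP pose, the force and the opening at its end, in the units of the state.
- ctrl.sense(): the state, without advancing time (a new reading comes with each control period).
- capture(name): name is "scene" or "side" or "wrist"; returns a dict with "image" (384x512x3 uint8, blue, green, red), "fov_y" (degrees; the focal length in pixels is half the picture's height over the tangent of half this angle, whatever the lens; pixels are square), "cx", "cy" (the principal point, pixels), "origin" and "orientation" of the camera in the world. Camera axes: x right, y down, z forward; pixel columns grow to the right and rows downward; lengths in mm; the calibration is good to about 2 mm. A picture is of the moment at which its call begins. There is no depth.
- ticket.finish_job(): hands the job in, once; it reports no verdict.
The state is a dict: "time_s": time; "joints": joint angles; "dq": joint speeds; "tau": joint torques, N m; "eef_pos": TCP position; "ee_rot": TCP orientation; "force": force on the tool from outside, world axes, zero at the start; "wrist_torque": the same for the moment, N m; "grip_width": opening from 0.0 (shut) to 1.0 (fully open).
Only numpy, scipy, OpenCV 4.12 (cv2) and the standard library are available. Lean on these libraries where they do the work, as an engineer would, in place of code of your own. Each camera call takes 0.05 s, during which the arm holds its last target.

## Working session

There is one attempt and no reset: what is moved stays moved. The work goes in short steps, Python scripts to look and compute and a tool call to move; the robot and the scene stay as the last step left them, time stands still between calls to the robot, and variables do not carry over. Pictures are saved under pics/ and viewed, and the job is handed in when it is done.

Besides the shell and the picture viewer there is one more tool, called after "Request:" in YAML: its name, and indented under it one key for each argument. step_arm: Moves the arm, as the interface text tells. Its arguments: {"type":"object","properties":{"commands":{"type":"array","items":{"type":"array"}},"gripper":{"type":"number"},"force":{"type":"number"}},"required":["commands"]}

```bash
mkdir -p pics
cat > h.py <<'E'
import numpy as np, cv2
from rig import ctrl, capture, ticket
from scipy.spatial.transform import Rotation as R
def rot(c):
    o=np.array(c["orientation"],float)
    if o.shape==(3,3): return o
    return R.from_quat([o[1],o[2],o[3],o[0]]).as_matrix()
def ray(c,u,v,z):
    f=c["image"].shape[0]/2/np.tan(np.radians(c["fov_y"])/2)
    d=rot(c)@np.array([(u-c["cx"])/f,(v-c["cy"])/f,1.]); o=np.array(c["origin"],float)
    return o+d*(z-o[2])/d[2]
def proj(c,p):
    f=c["image"].shape[0]/2/np.tan(np.radians(c["fov_y"])/2)
    q=rot(c).T@(np.array(p,float)-np.array(c["origin"],float))
    return c["cx"]+f*q[0]/q[2], c["cy"]+f*q[1]/q[2]
E
python3 - <<'E'
from h import *
for n in ["scene","side","wrist"]:
    c=capture(n); cv2.imwrite(f"pics/{n}0.png",c["image"]); print(n,c["fov_y"],c["cx"],c["cy"],c["origin"],c["orientation"])
print(ctrl.sense())
E
```

```text
scene 56.55892113314293 254.93394753093787 189.42348269105233 [149.44843962 541.95039763 501.45359783] [ 0.13906406 -0.24410155  0.8244837  -0.49122526]
side 47.84791204507403 255.1856964266757 190.573597190523 [488.00962206 835.72364255 507.92559197] [ 0.02662227 -0.05087737  0.84712237 -0.52828632]
wrist 66.96121790249819 260.14302241638353 184.19234539087074 [ 288.23915144 -444.81999904  373.57275136] [ 0.13565546  0.82761436 -0.53736523 -0.08882952]
{'time_s': 0.15, 'joints': array([-1.37441027e+00,  3.13352456e-01,  1.49822171e+00, -1.76679616e-05,
        1.33100163e+00, -2.23390647e-01]), 'dq': array([ 9.86357318e-05, -2.65410598e-03, -5.48871869e-04, -1.01974744e-03,
        8.82165895e-04,  1.36936861e-03]), 'tau': array([ 8.94743607e-04, -4.12371075e+01, -2.59796047e+01, -1.63710738e-04,
        3.22532098e-03,  1.86191141e-05]), 'eef_pos': array([ 213.917903  , -479.23155802,  218.36606992]), 'ee_rot': array([-0.14697999, -0.69158698, -0.14767528,  0.69158973]), 'force': array([0.29569891, 0.40699159, 0.16201048]), 'wrist_torque': array([-0.0337324 ,  0.05088184,  0.00581061]), 'grip_width': 1.0052559502248142}
```

View pics/scene0.png

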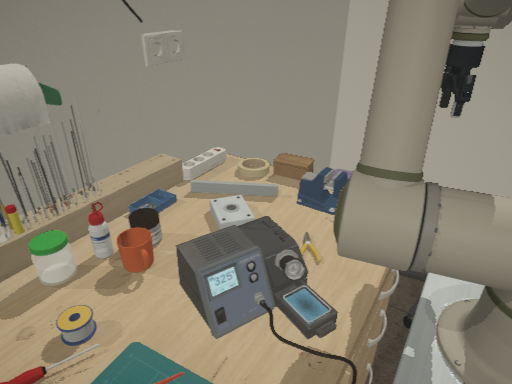

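View pics/side0.png

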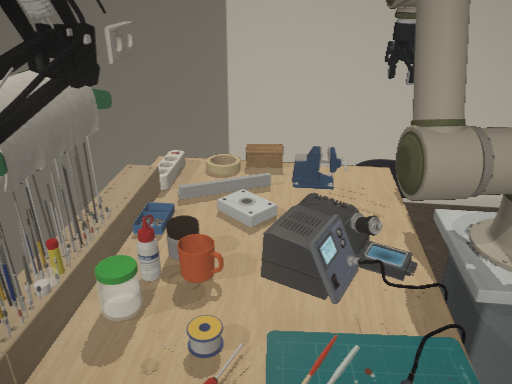

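View pics/wrist0.png

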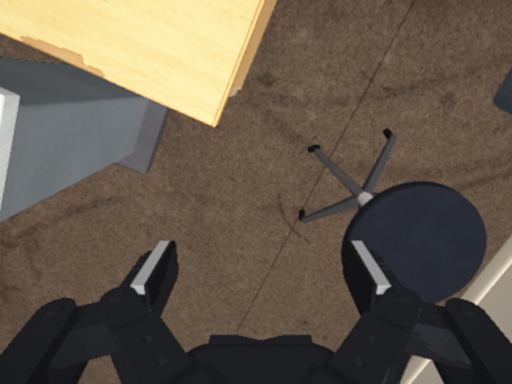

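Scene and side views show the block (scene about (232,212), side about (247,208)) behind the soldering station, with the fence behind it (side (180–270,187)). I'll zoom in on both.

Run:
```python
from h import *
c=capture("side"); i=c["image"][150:260,120:340]; cv2.imwrite("pics/side_z.png",cv2.resize(i,None,fx=3.6,fy=3.6,interpolation=cv2.INTER_CUBIC))
c=capture("scene"); i=c["image"][145:265,120:340]; cv2.imwrite("pics/scene_z.png",cv2.resize(i,None,fx=3.6,fy=3.6,interpolation=cv2.INTER_CUBIC))
```

```text
(no output)
```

View pics/side_z.png

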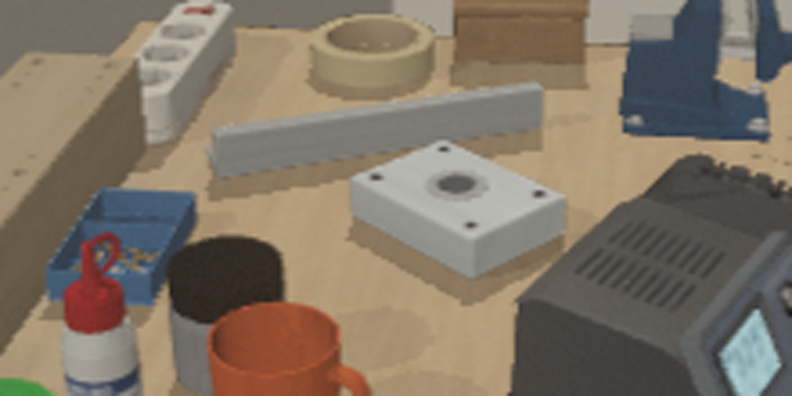

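View pics/scene_z.png

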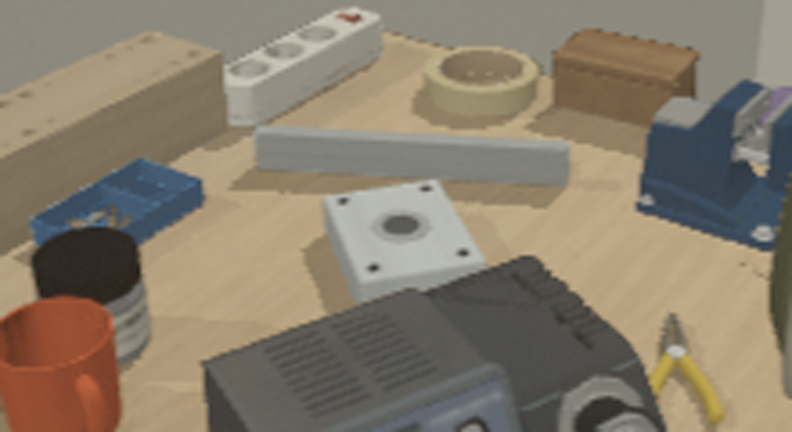

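Run:
```python
from h import *
c=capture("side")
def S(l,z):
    P=[ray(c,120+(u+.5)/3.6-.5,150+(v+.5)/3.6-.5,z)[:2] for u,v in l]; print(np.round(P,1).tolist()); return np.array(P)
B=S([(352,182),(443,142),(565,200),(473,240)],30)
print(B.mean(0),[ (np.linalg.norm(d),np.degrees(np.arctan2(d[1],d[0]))) for d in np.roll(B,-1,0)-B])
F=S([(222,150),(543,90)],34); d=F[1]-F[0]; print(np.linalg.norm(d),np.degrees(np.arctan2(d[1],d[0])))
F=S([(222,177),(543,120)],0); d=F[1]-F[0]; print(np.linalg.norm(d),np.degrees(np.arctan2(d[1],d[0])))
c=capture("scene")
def S(l,z):
    P=[ray(c,120+(u+.5)/3.6-.5,145+(v+.5)/3.6-.5,z)[:2] for u,v in l]; print(np.round(P,1).tolist()); return np.array(P)
B=S([(324,196),(438,180),(484,262),(358,300)],30)
print(B.mean(0),[ (np.linalg.norm(d),np.degrees(np.arctan2(d[1],d[0]))) for d in np.roll(B,-1,0)-B])
F=S([(256,138),(567,152)],34); d=F[1]-F[0]; print(np.linalg.norm(d),np.degrees(np.arctan2(d[1],d[0])))
```

```text
[[679.0, -68.7], [627.5, -137.0], [536.6, -61.8], [589.6, -1.6]]
[608.16249981 -67.27905562] [(np.float64(85.45829944928508), np.float64(-127.02941412913908)), (np.float64(117.9789211286938), np.float64(140.4402520137063)), (np.float64(80.20874112364442), np.float64(48.63435938288904)), (np.float64(111.79969871641025), np.float64(-36.89074322859185))]
[[774.8, -96.4], [564.7, -226.6]]
247.1814177878815 -148.20002988757338
[[783.9, -121.0], [565.6, -246.4]]
251.7518928207364 -150.12800069560853
[[681.7, -78.4], [626.1, -143.9], [537.1, -69.0], [580.2, 12.8]]
[606.29626008 -69.63494458] [(np.float64(85.96106090493532), np.float64(-130.30092513276065)), (np.float64(116.38177556197155), np.float64(139.8944228954601)), (np.float64(92.41346639418171), np.float64(62.201490388354735)), (np.float64(136.44156816837267), np.float64(-41.92382992407437))]
[[778.5, -114.2], [564.3, -229.5]]
243.25740440145626 -151.72163748391034
```

Request:
step_arm:
  commands:
    - [[0,0,1],0]
    - [[0,0,1],0]
    - [[0.75,0.9,0.2],0]
    - [[0.75,0.9,0],0]
    - [[0.75,0.9,0],0]
  gripper: 1

```text
time_s: 0.85
eef_pos: [304.7, -370.1, 307.1]
ee_rot: [0.147, 0.692, 0.147, -0.692]
force: [0.4, 0.2, -0.1]
grip_width: 0.146
```

Request:
step_arm:
  commands:
    - [[0.75,0.9,0],0]
    - [[0.75,0.9,0],0]
    - [[0.75,0.9,0],0]
    - [[0.75,0.9,0],0]
    - [[0.75,0.9,0],0]

```text
time_s: 1.35
eef_pos: [454.9, -189.7, 307.0]
ee_rot: [0.147, 0.692, 0.147, -0.692]
force: [1.0, -0.9, -0.6]
grip_width: 0.003
```

Request:
step_arm:
  commands:
    - [[0.75,0.9,0],0]
    - [[0.75,0.9,0],0]
    - [[0.75,0.9,0],0]
    - [[0,0.5,0],0]
    - [[0,0,0],0]

```text
time_s: 1.85
eef_pos: [544.3, -61.1, 306.5]
ee_rot: [-0.148, -0.691, -0.149, 0.691]
force: [-1.1, -0.2, -0.0]
grip_width: 0.005
```

Run:
```python
from h import *
for n in ["wrist","side"]:
    c=capture(n); cv2.imwrite(f"pics/{n}1.png",c["image"]); 
    if n=="wrist": print(c)if 0 else print(c["origin"],rot(c)[:,2])
s=ctrl.sense(); q=s["ee_rot"]; print(s["eef_pos"],R.from_quat([q[1],q[2],q[3],q[0]]).as_matrix().round(3),s["joints"])
```

```text
[618.52500422 -26.37514826 461.77897701] [-0.29257325 -0.13071205 -0.94726726]
[543.8264078  -63.70531531 306.76432367] [[-0.     0.408 -0.913]
 [-0.    -0.913 -0.408]
 [-1.     0.     0.   ]] [-3.30480278e-01  3.19952750e-01  1.26182239e+00 -3.27778183e-04
  1.55989644e+00  8.20073820e-01]
```

View pics/wrist1.png

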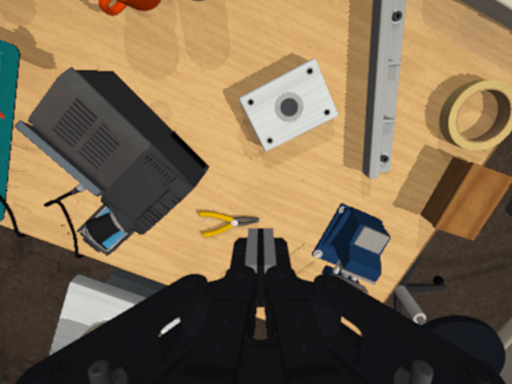

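View pics/side1.png

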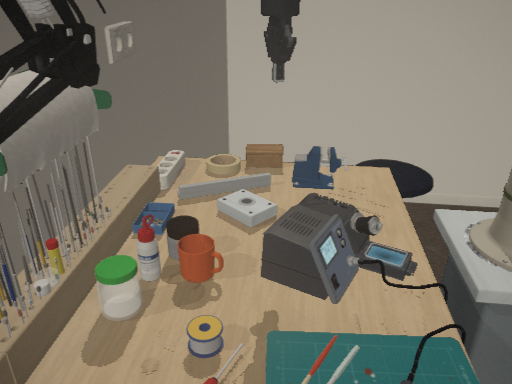

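Run:
```python
from h import *
i=cv2.imread("pics/wrist1.png")[0:200,180:430]; cv2.imwrite("pics/w1z.png",cv2.resize(i,None,fx=3,fy=3,interpolation=cv2.INTER_CUBIC))
```

```text
(no output)
```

View pics/w1z.png

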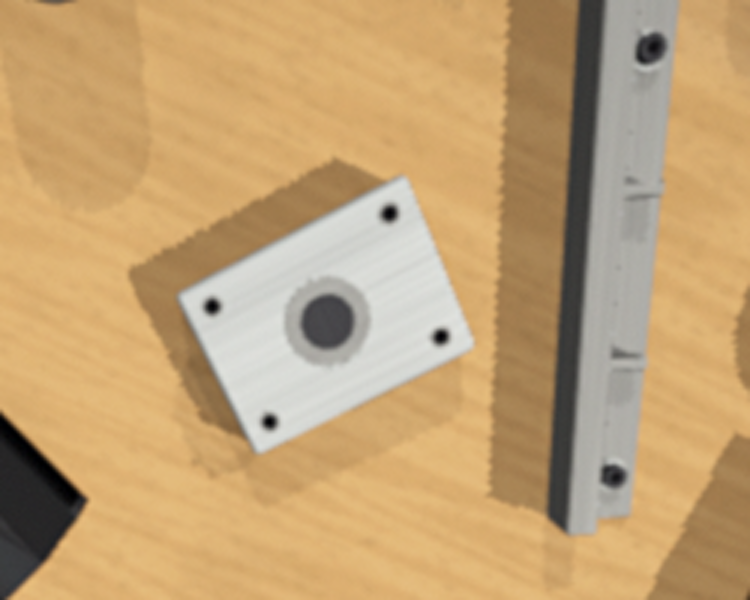

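```bash
cat >> h.py <<'E'
def blk(c):
    h=cv2.cvtColor(c["image"],cv2.COLOR_BGR2HSV)
    m=((h[...,1]<45)&(h[...,2]>195)).astype(np.uint8)
    m=cv2.morphologyEx(m,cv2.MORPH_OPEN,np.ones((3,3),np.uint8))
    cs,_=cv2.findContours(m,cv2.RETR_EXTERNAL,cv2.CHAIN_APPROX_NONE)
    k=max(cs,key=cv2.contourArea)
    P=np.array([ray(c,u,v,30)[:2] for u,v in cv2.convexHull(k)[:,0]],np.float32)
    (cx,cy),(w,hh),a=cv2.minAreaRect(P)
    if w<hh: w,hh,a=hh,w,a+90
    return cv2.contourArea(k),np.array([cx,cy]),w,hh,(a+90)%180-90   # angle of the long side
E
python3 - <<'E'
from h import *
c=capture("wrist"); print(blk(c))
def W(l,z): return [ray(c,180+(u+.5)/3-.5,(v+.5)/3-.5,z)[:2].round(1) for u,v in l]
for l,z in [([(604,0),(570,533)],34),([(580,0),(549,518)],0),([(212,306),(270,421),(441,336),(389,213)],30)]:
    P=W(l,z); d=P[1]-P[0]; print(P,np.degrees(np.arctan2(d[1],d[0])),np.mean(P,0))
# station: top corners approx at z guesses
for z in (0,60,100):
    print(z,[ray(c,u,v,z)[:2].round() for u,v in [(208,168),(112,72),(72,68)]])
for u,v in [(342,206),(316,255),(386,262),(250,220),(160,0),(188,0)]: print((u,v),ray(c,u,v,0)[:2].round(),ray(c,u,v,60)[:2].round())
c=capture("side")
for z in (0,80,100): print(z,[ray(c,u,v,z)[:2].round() for u,v in [(264,275),(266,234),(310,196),(378,233)]])
print("mug/jar",ray(c,183,222,70),ray(c,197,243,80))
E
```

```text
(4824.5, array([609.63366699, -76.06576538]), 116.89302062988281, 85.13697052001953, -39.08908462524414)
[array([ 776.9, -127.9]), array([ 564.9, -238. ])] -152.55535982711578 [ 670.9  -182.95]
[array([ 785. , -125.7]), array([ 563.5, -239.6])] -152.7868108915823 [ 674.25 -182.65]
[array([593., -25.]), array([554.1, -73.3]), array([ 625.2, -131.5]), array([664.3, -83.3])] -128.84737875843865 [609.15  -78.275]
0 [array([466.,  -3.]), array([547., 180.]), array([528., 235.])]
60 [array([486.,  -6.]), array([556., 153.]), array([540., 201.])]
100 [array([499.,  -8.]), array([562., 135.]), array([547., 178.])]
(342, 206) [ 497. -238.] [ 512. -211.]
(316, 255) [ 392. -242.] [ 421. -214.]
(386, 262) [ 431. -367.] [ 456. -323.]
(250, 220) [ 408. -104.] [435. -94.]
(160, 0) [665. 143.] [659. 121.]
(188, 0) [680. 108.] [672.  90.]
0 [array([544., 168.]), array([553.,  20.]), array([ 457., -180.]), array([306., -16.])]
80 [array([535., 273.]), array([543., 149.]), array([462., -20.]), array([334., 118.])]
100 [array([533., 299.]), array([540., 181.]), array([463.,  20.]), array([342., 152.])]
mug/jar [712.85938804 108.87909295  70.        ] [663.26565214 194.93554239  80.        ]
```

Wrist view: block centre is about (610,-77), long side at -39°. The fence face runs at 27.3° with its near end at (565,-238), and the centre is about 122 mm in front of it. It needs about +66° CCW, so I'll push near corner D (591,-5) on the far long side.

Request:
step_arm:
  commands:
    - [[0.9,0.85,-0.2],0]
    - [[0.9,0.85,-0.2],0]
    - [[0,0,-1],0]
    - [[0,0,-1],0]
    - [[0,0,-1],0]

```text
time_s: 2.55
eef_pos: [615.6, 3.2, 169.3]
ee_rot: [0.147, 0.692, 0.147, -0.692]
force: [0.2, 0.3, -0.2]
grip_width: -0.0
```

Request:
step_arm:
  commands:
    - [[0,0,-1],0]
    - [[0,0,-1],0]
    - [[0,0,-0.7],0]
    - [[0,0,-0.5],0]
    - [[0,0,0],0]

```text
time_s: 3.05
eef_pos: [614.1, 3.3, 40.2]
ee_rot: [-0.146, -0.69, -0.147, 0.693]
force: [0.4, -0.4, 0.7]
grip_width: -0.004
```

Run:
```python
from h import *
s=ctrl.sense();print(s["eef_pos"],s["force"])
a=capture("wrist")["image"]; b=capture("side")["image"]; b=cv2.resize(b[120:270,130:330],(512,384)); cv2.imwrite("pics/d1.png",cv2.resize(np.vstack([a,b]),None,fx=.78,fy=.78))
```

```text
[614.12056017   3.26230615  40.23204077] [ 0.40880226 -0.36342754  0.68015779]
```

View pics/d1.png

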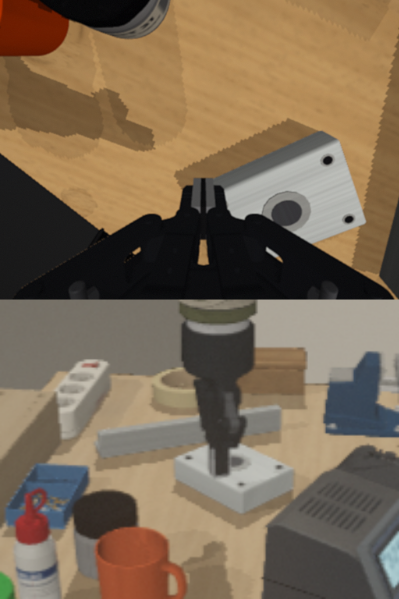

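Run:
```python
from h import *
for n in ("side","scene"):
    c=capture(n); i=c["image"].copy()
    u,v=proj(c,[614.1,3.3,29]); x0,y0=int(u)-60,int(v)-50
    print(n,u,v,[proj(c,[614,3,0])])
    z=cv2.resize(i[y0:y0+90,x0:x0+120],None,fx=5,fy=5,interpolation=cv2.INTER_CUBIC); cv2.circle(z,(int((u-x0+.5)*5),int((v-y0+.5)*5)),4,(0,0,255),1); cv2.imwrite(f"pics/t_{n}.png",z)
```

```text
side 239.85156382965397 217.07209629159894 [(np.float64(240.00378618998698), np.float64(228.1707558378174))]
scene 210.16401073807563 221.8683467002812 [(np.float64(210.87319382275265), np.float64(231.8884999354841))]
```

View pics/t_side.png

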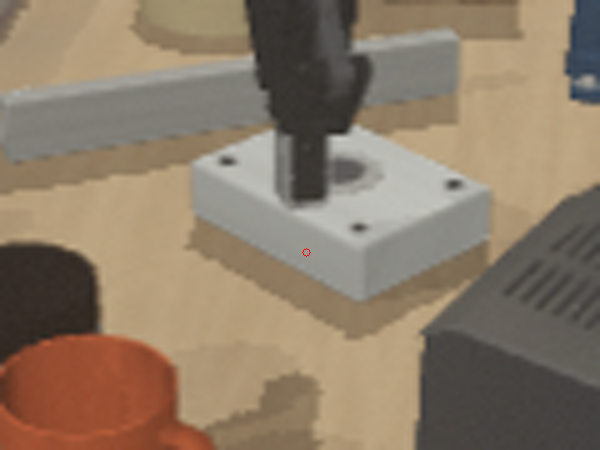

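View pics/t_scene.png

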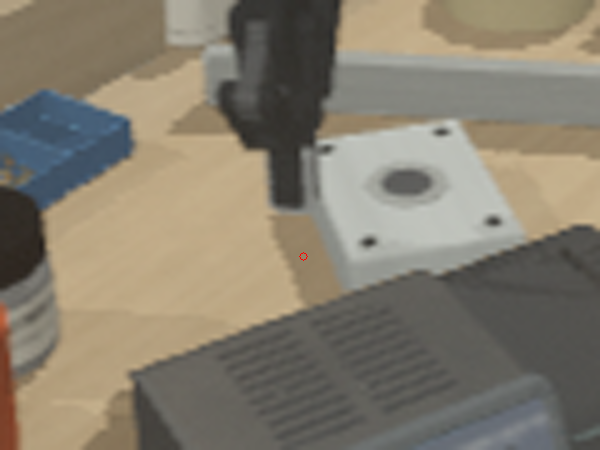

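```bash
cat >> h.py <<'E'
def tri(L):
    A=np.zeros((3,3));b=np.zeros(3)
    for c,u,v in L:
        f=c["image"].shape[0]/2/np.tan(np.radians(c["fov_y"])/2)
        d=rot(c)@np.array([(u-c["cx"])/f,(v-c["cy"])/f,1.]); d/=np.linalg.norm(d); M=np.eye(3)-np.outer(d,d)
        A+=M;b+=M@np.array(c["origin"],float)
    p=np.linalg.solve(A,b); return p,[np.subtract(proj(c,p),(u,v)).round(1) for c,u,v in L]
E
python3 - <<'E'
from h import *
s=capture("side"); t=capture("scene"); w=capture("wrist")
print(ctrl.nose_length, ctrl.sense()["eef_pos"])
def sp(u,v):return (s,179+(u+.5)/5-.5,167+(v+.5)/5-.5)
def tp(u,v):return (t,150+(u+.5)/5-.5,171+(v+.5)/5-.5)
print("tip",tri([sp(302,206),tp(290,208)]))
print("pad",tri([sp(352,171),tp(407,182)]), tri([s and sp(227,161),tp(325,149)]), tri([sp(455,184),tp(441,132)]),tri([sp(359,227),tp(493,221)]))
print("tip proj wrist",proj(w,ctrl.sense()["eef_pos"]-[0,0,11]), "wrist pix of tip ~",(203/.78,180/.78))
print(tri([(w,203/.78,180/.78),sp(302,206)]))
E
```

```text
11.0 [616.22234847   4.12099217  43.9610579 ]
tip (array([615.34272786,   8.88191974,  56.8928282 ]), [array([-0.2, -0.6]), array([0. , 0.6])])
pad (array([602.75496109, -65.16791567,  37.19852319]), [array([-0.2, -0.7]), array([0. , 0.7])]) (array([664.86875244, -78.0219262 ,  30.78376457]), [array([-0.1, -0.3]), array([0. , 0.3])]) (array([554.91252502, -25.20745438,  76.90051557]), [array([-1.7, -9.6]), array([-0.5,  9.5])]) (array([ 611.15399854, -155.33386995,  -40.12425916]), [array([-0.5, -1.6]), array([0.1, 1.6])])
tip proj wrist (np.float64(262.01458574053595), np.float64(222.6662405493631)) wrist pix of tip ~ (260.2564102564102, 230.76923076923077)
(array([617.418464  ,   5.8565332 ,  52.25082234]), [array([0.1, 4.1]), array([-0.9,  0.6])])
```

Request:
step_arm:
  commands:
    - [[0,0,0],0]
    - [[0,0,0],0]

```text
time_s: 3.6
eef_pos: [615.8, 4.4, 43.2]
ee_rot: [0.147, 0.692, 0.147, -0.691]
force: [-0.6, 0.6, 0.2]
grip_width: 0.003
```

Run:
```python
from h import *
print(ctrl.sense()["eef_pos"],ctrl.sense()["force"])
i=capture("side")["image"]; cv2.imwrite("pics/t2.png",cv2.resize(i[167:257,179:299],None,fx=5,fy=5,interpolation=cv2.INTER_CUBIC))
i=capture("wrist")["image"]; cv2.imwrite("pics/t3.png",cv2.resize(i[180:300,180:340],None,fx=4,fy=4,interpolation=cv2.INTER_CUBIC))
print(ctrl.sense()["eef_pos"])
```

```text
[615.84686283   4.37460673  43.16373685] [-0.58800388  0.57494313  0.18200985]
[615.77372729   4.37212056  42.95938958]
```

View pics/t2.png

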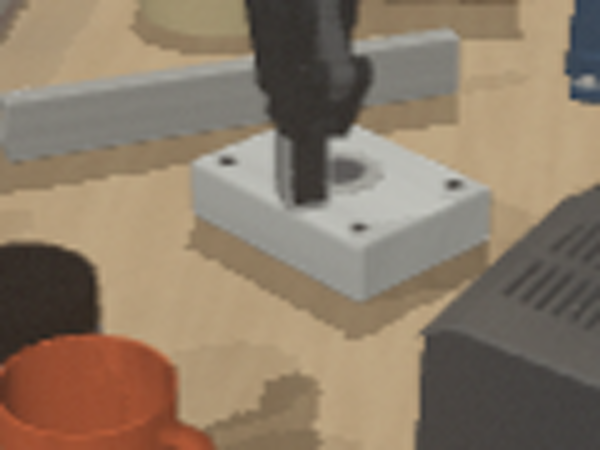

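View pics/t3.png

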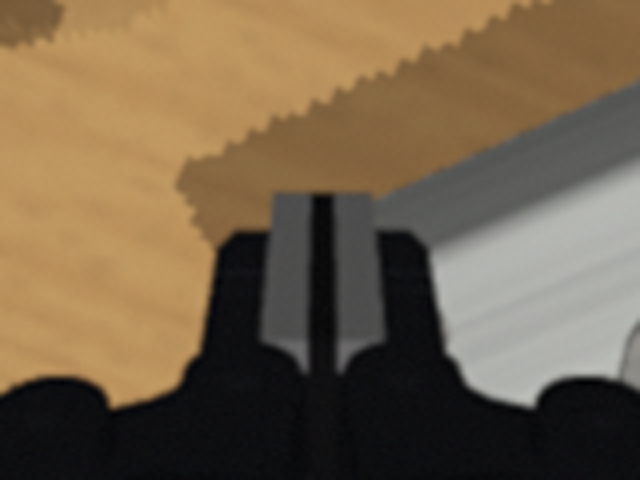

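Request:
step_arm:
  commands:
    - [[0.1,0.25,-0.2],0]
    - [[0.1,0.1,-0.2],0]
    - [[0,0,-0.15],0]
    - [[0,0,0],0]
    - [[0,0,0],0]

```text
time_s: 4.2
eef_pos: [623.6, 18.3, 20.5]
ee_rot: [-0.147, -0.691, -0.147, 0.692]
force: [-0.8, -0.2, -0.1]
grip_width: 0.002
```

Run:
```python
from h import *
print(ctrl.sense()["eef_pos"],ctrl.sense()["force"])
i=capture("side")["image"]; a=cv2.resize(i[167:257,179:299],None,fx=5,fy=5,interpolation=cv2.INTER_CUBIC)
i=capture("scene")["image"]; b=cv2.resize(i[171:261,150:270],None,fx=5,fy=5,interpolation=cv2.INTER_CUBIC)
cv2.imwrite("pics/t4.png",cv2.resize(np.vstack([a,b]),None,fx=.66,fy=.66))
```

```text
[623.6160374   18.31403088  20.54986605] [-0.76644527 -0.17389668 -0.0966119 ]
```

View pics/t4.png

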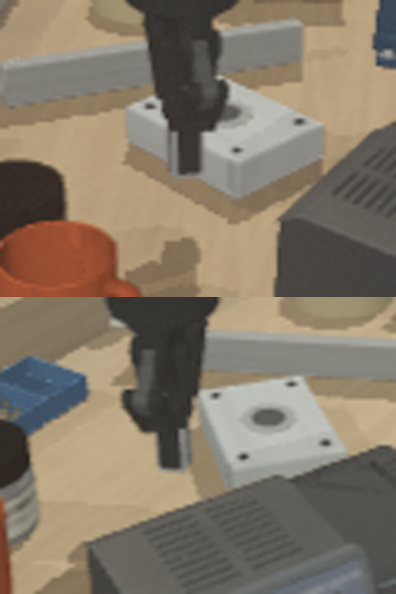

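Run:
```python
from h import *
s=capture("side"); t=capture("scene")
P=(s,179+184/3.3,167+174/3.3);Q=(t,150+173/3.3,171+(470-297)/3.3)
print(tri([P,Q]),ctrl.sense()["eef_pos"])
for c,n,o in((s,"s",(179,167)),(t,"t",(150,171))):
  for z in (9.5,30): print(n,(np.array(proj(c,[623.6,18.3,z]))-o)*3.3)
```

```text
(array([622.72512766,  21.02113866,  31.51448863]), [array([0. , 0.1]), array([-0. , -0.1])]) [623.88206368  18.18824984  21.19887624]
s [183.80601566 200.47092912]
s [183.43142585 174.06097497]
t [176.33944006 196.14137629]
t [174.64940748 172.39753239]
```

Triangulated from both cameras, the fingertip sits at z≈31, which is about 20 mm higher than the stated nose length implies. I'll lower gently and watch the force.

Request:
step_arm:
  commands:
    - [[0,0,-0.1],0]
    - [[0,0,-0.1],0]
    - [[0,0,0],0]

```text
time_s: 4.7
eef_pos: [623.3, 18.4, 12.1]
ee_rot: [-0.147, -0.691, -0.147, 0.692]
force: [-0.2, 0.2, 0.2]
grip_width: 0.0
```

Request:
step_arm:
  commands:
    - [[0,0,-0.1],0]
    - [[0,0,0],0]
    - [[0,0,0],0]

```text
time_s: 5.0
eef_pos: [623.7, 18.4, 8.8]
ee_rot: [-0.147, -0.692, -0.147, 0.692]
force: [-0.3, -0.5, 0.8]
grip_width: 0.001
```

Run:
```python
from h import *
print(ctrl.sense()["eef_pos"],ctrl.sense()["force"])
i=capture("side")["image"]; a=cv2.resize(i[167:257,179:299],None,fx=5,fy=5,interpolation=cv2.INTER_CUBIC)
i=capture("scene")["image"]; b=cv2.resize(i[171:261,150:270],None,fx=5,fy=5,interpolation=cv2.INTER_CUBIC)
cv2.imwrite("pics/t5.png",cv2.resize(np.vstack([a,b]),None,fx=.66,fy=.66))
```

```text
[623.72373237  18.35832737   8.78249821] [-0.33732018 -0.50936974  0.78395581]
```

View pics/t5.png

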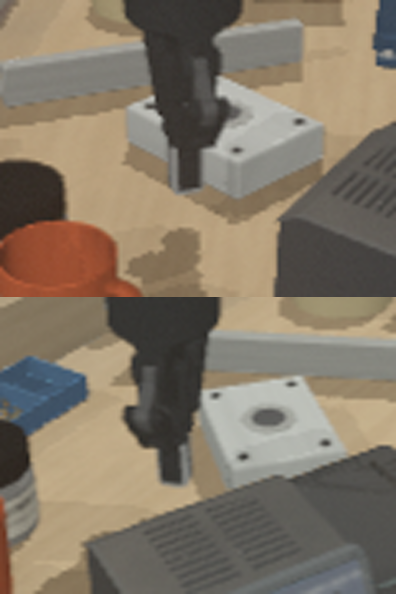

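Request:
step_arm:
  commands:
    - [[0,0,-0.1],0]
    - [[0,0,-0.08],0]
    - [[0,0,0],0]

```text
time_s: 5.4
eef_pos: [623.3, 18.4, 0.9]
ee_rot: [-0.147, -0.691, -0.147, 0.692]
force: [-0.4, -0.4, -0.6]
grip_width: 0.002
```

Run:
```python
from h import *
print(ctrl.sense()["eef_pos"],ctrl.sense()["force"])
i=capture("side")["image"]; a=cv2.resize(i[167:257,179:299],None,fx=5,fy=5,interpolation=cv2.INTER_CUBIC)
i=capture("wrist")["image"]; b=cv2.resize(i,(600,450))
cv2.imwrite("pics/t6.png",cv2.resize(np.vstack([a,b]),None,fx=.66,fy=.66))
```

```text
[623.33400507  18.42104115   0.92893353] [-0.37672212 -0.40899894 -0.55844543]
```

View pics/t6.png

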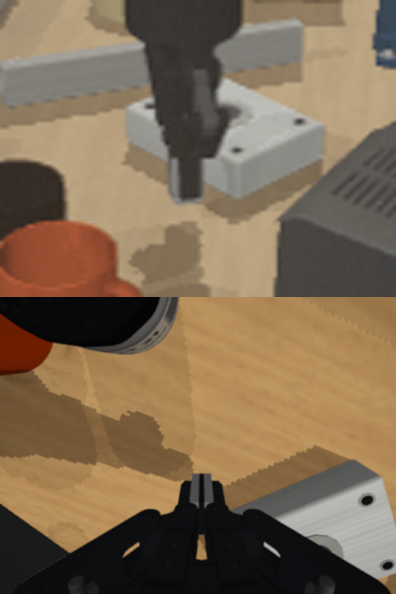

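Request:
step_arm:
  commands:
    - [[-0.12,-0.16,0],0]
    - [[-0.12,-0.16,0],0]
    - [[-0.12,-0.16,0],0]
    - [[-0.12,-0.16,0],0]
    - [[-0.12,-0.16,0],0]

```text
time_s: 6.0
eef_pos: [599.3, -13.8, 1.7]
ee_rot: [0.147, 0.692, 0.148, -0.691]
force: [1.2, 3.8, -0.5]
grip_width: -0.0
```

```bash
cat > look.py <<'E'
from h import *
import sys
s=ctrl.sense();print(s["time_s"],s["eef_pos"].round(1),s["force"].round(1))
i=capture("side")["image"]; a=cv2.resize(i[157:247,179:299],None,fx=5,fy=5,interpolation=cv2.INTER_CUBIC)
i=capture("wrist")["image"]; b=cv2.resize(i,(600,450))
cv2.imwrite("pics/%s.png"%sys.argv[1],cv2.resize(np.vstack([a,b]),None,fx=.66,fy=.66))
E
python3 look.py p1
```

```text
6.0 [599.3 -13.8   1.7] [ 1.2  3.8 -0.5]
```

View pics/p1.png

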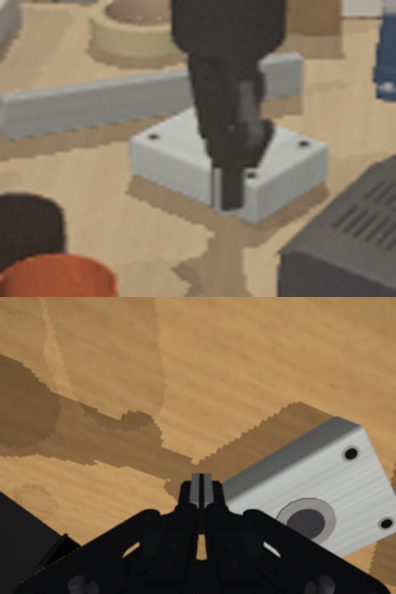

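Contact just made near corner D (3.8 N). I'll push on.

Request:
step_arm:
  commands:
    - [[-0.1,-0.17,0],0]
    - [[-0.1,-0.17,0],0]
    - [[-0.08,-0.18,0],0]
    - [[-0.07,-0.18,0],0]
    - [[0,0,0],0]

```text
time_s: 6.6
eef_pos: [585.3, -42.5, 1.6]
ee_rot: [-0.147, -0.691, -0.147, 0.692]
force: [-0.7, 0.3, 0.7]
grip_width: 0.002
```

```bash
python3 look.py p2
```

```text
6.6 [585.3 -42.5   1.6] [-0.7  0.3  0.7]
```

View pics/p2.png

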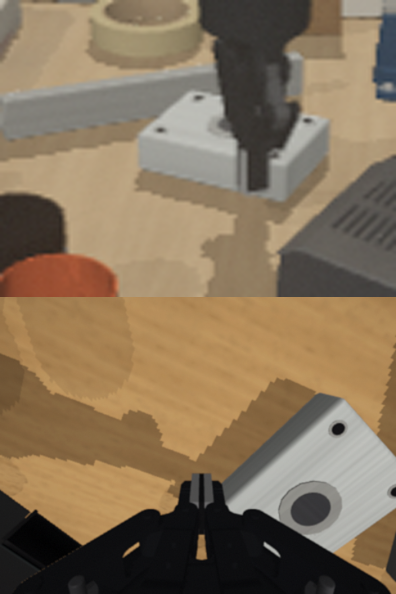

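Request:
step_arm:
  commands:
    - [[-0.06,-0.19,0],0]
    - [[-0.04,-0.2,0],0]
    - [[-0.02,-0.2,0],0]
    - [[0,-0.2,0],0]
    - [[0,0,0],0]

```text
time_s: 7.2
eef_pos: [579.0, -71.4, 1.2]
ee_rot: [-0.145, -0.69, -0.149, 0.693]
force: [-6.3, 13.3, 3.6]
grip_width: 0.001
```

```bash
python3 look.py p3
```

```text
7.2 [579.  -71.4   1.2] [-6.3 13.3  3.6]
```

View pics/p3.png

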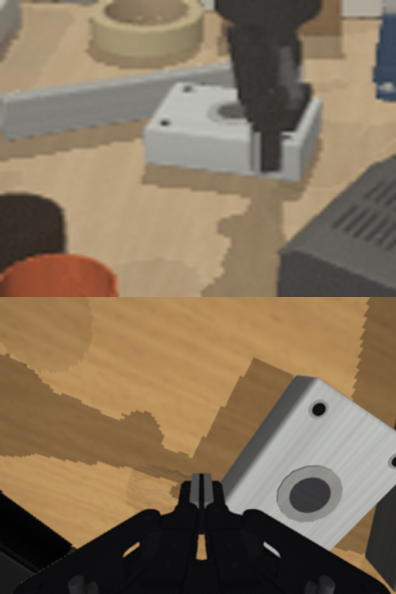

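Request:
step_arm:
  commands:
    - [[-0.05,0.5,0],0]
    - [[0,0.5,0.5],0]
    - [[0,0,1],0]
    - [[0,0,1],0]
    - [[0,0,1],0]

```text
time_s: 7.8
eef_pos: [578.7, -33.6, 143.3]
ee_rot: [-0.148, -0.692, -0.147, 0.692]
force: [0.9, -0.4, -0.0]
grip_width: 0.002
```

Request:
step_arm:
  commands:
    - [[0,0,1],0]
    - [[0,-0.5,1],0]
    - [[0,0,0.5],0]
    - [[0,0,0],0]
    - [[0,0,0],0]

```text
time_s: 8.3
eef_pos: [578.7, -53.5, 241.0]
ee_rot: [-0.147, -0.691, -0.147, 0.692]
force: [0.3, -0.0, -0.3]
grip_width: -0.003
```

```bash
cat > top.py <<'E'
from h import *
import sys
s=ctrl.sense();print(s["time_s"],s["eef_pos"].round(1),s["force"].round(1))
c=capture("wrist"); print(blk(c)); cv2.imwrite("pics/%s.png"%sys.argv[1],c["image"])
E
python3 top.py m1
```

```text
8.3 [578.7 -53.5 241. ] [ 0.3 -0.  -0.3]
(5576.0, array([ 609.18548584, -133.23547363]), 116.59738159179688, 83.9857177734375, -6.398979187011719)
```

View pics/m1.png

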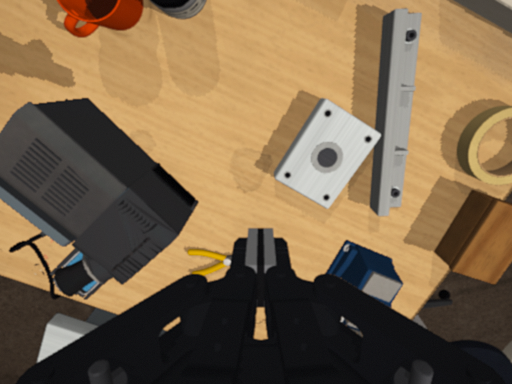

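Picture m1: the block has reached -6° but its right corner at (380,137) is now at the fence, around (375–385, 140). The push moved it sideways more than it turned it. I'll mend this by going into the wedge between fence and block and pushing the fence-side long face away, towards its B end. That backs the block off and turns it the rest of the way.

Request:
step_arm:
  commands:
    - [[0.07,-0.9,0],0]
    - [[0.07,-0.9,0],0]
    - [[0.07,-0.9,0],0]
    - [[0.08,-0.82,0],0]
    - [[0,0,-1],0]

```text
time_s: 8.85
eef_pos: [591.8, -198.6, 203.6]
ee_rot: [0.148, 0.694, 0.144, -0.69]
force: [0.9, -0.3, 0.2]
grip_width: -0.007
```

Request:
step_arm:
  commands:
    - [[0,0,-1],0]
    - [[0,0,-1],0]
    - [[0,0,-0.9],0]
    - [[0,0,0],0]
    - [[0,0,0],0]

```text
time_s: 9.35
eef_pos: [590.5, -193.9, 85.7]
ee_rot: [-0.147, -0.691, -0.148, 0.692]
force: [-0.5, 0.7, 1.6]
grip_width: -0.004
```

```bash
python3 look.py q1
```

```text
9.35 [ 590.5 -193.9   85.7] [-0.5  0.7  1.6]
```

View pics/q1.png

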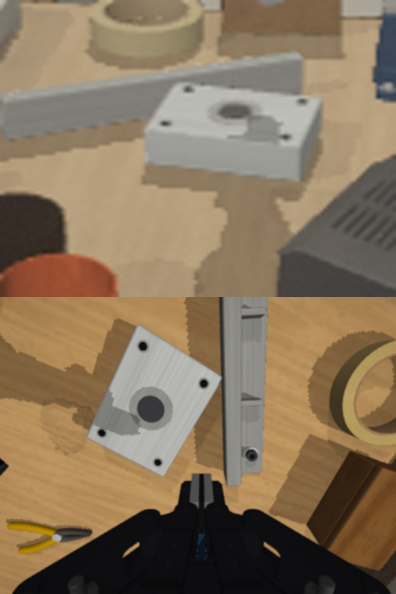

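Run:
```python
from h import *
c=capture("wrist"); i=c["image"].copy(); print(blk(c))
for z in (10,34):
  P=[[590.5,-194,0]+np.array([a*.459+b*.888,-a*.888+b*.459,z]) for a,b in ((-7,-11),(7,-11),(7,11),(-7,11))]
  cv2.polylines(i,[np.array([proj(c,p) for p in P]).round().astype(int)],True,(0,0,255),1)
cv2.imwrite("pics/q2.png",i)
```

```text
Traceback (most recent call last):
  File "h.py", line 21, in blk
    k=max(cs,key=cv2.contourArea)
ValueError: max() iterable argument is empty
```

Run:
```python
from h import *
c=capture("wrist"); i=c["image"].copy()
for z in (10,34):
  P=[[590.5,-194,0]+np.array([a*.459+b*.888,-a*.888+b*.459,z]) for a,b in ((-7,-11),(7,-11),(7,11),(-7,11))]
  cv2.polylines(i,[np.array([proj(c,p) for p in P]).round().astype(int)],True,(0,0,255),1)
cv2.imwrite("pics/q2.png",i)
```

```text
(no output)
```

View pics/q2.png

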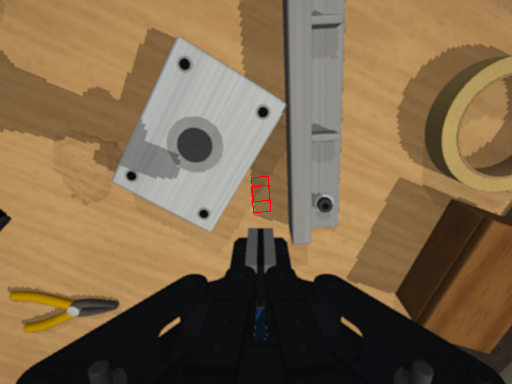

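The projected tip footprint at (261,195) lies clear in the wedge between block and fence. I'll lower there.

Request:
step_arm:
  commands:
    - [[0,0,-0.9],0]
    - [[0,0,-0.7],0]
    - [[0,0,-0.3],0]
    - [[0,0,-0.2],0]
    - [[0,0,0],0]

```text
time_s: 10.05
eef_pos: [590.8, -194.2, 2.0]
ee_rot: [0.147, 0.692, 0.147, -0.691]
force: [-0.0, 0.4, 0.6]
grip_width: -0.002
```

Request:
step_arm:
  commands:
    - [[0.05,0.15,0],0]
    - [[0.08,0.2,0],0]
    - [[0.08,0.2,0],0]
    - [[0.05,0.2,0],0]
    - [[0,0,0],0]

```text
time_s: 10.55
eef_pos: [601.8, -163.0, 2.6]
ee_rot: [0.148, 0.692, 0.147, -0.691]
force: [-0.4, -0.5, -0.0]
grip_width: -0.001
```

```bash
python3 look.py q3
```

```text
10.55 [ 601.8 -163.     2.6] [-0.4 -0.5 -0. ]
```

View pics/q3.png

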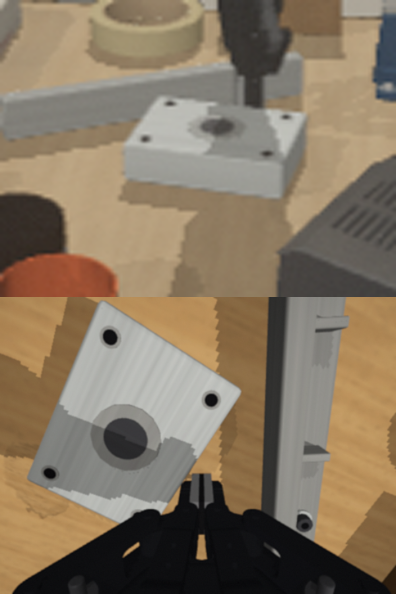

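Request:
step_arm:
  commands:
    - [[0,-0.25,0],0]
    - [[0.5,-0.05,0],0]
    - [[0.5,-0.05,0],0]
    - [[0,0.2,0],0]
    - [[0,0,0],0]

```text
time_s: 11.15
eef_pos: [640.5, -169.4, 1.2]
ee_rot: [-0.147, -0.691, -0.148, 0.692]
force: [-0.4, -0.0, 0.2]
grip_width: -0.002
```

```bash
python3 look.py q4
```

```text
11.15 [ 640.5 -169.4    1.2] [-0.4 -0.   0.2]
```

View pics/q4.png

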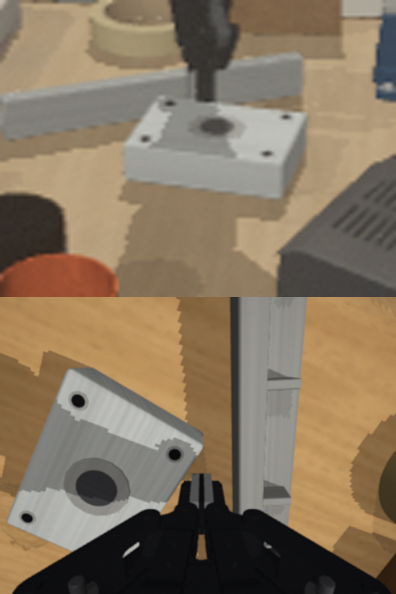

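Request:
step_arm:
  commands:
    - [[0.02,0.2,0],0]
    - [[0.01,0.2,0],0]
    - [[0,0.2,0],0]
    - [[0,0.2,0],0]
    - [[0,0,0],0]

```text
time_s: 11.75
eef_pos: [642.1, -136.4, 1.7]
ee_rot: [-0.147, -0.691, -0.148, 0.692]
force: [-0.4, -0.3, -0.5]
grip_width: -0.001
```

```bash
python3 look.py q5
```

```text
11.75 [ 642.1 -136.4    1.7] [-0.4 -0.3 -0.5]
```

View pics/q5.png

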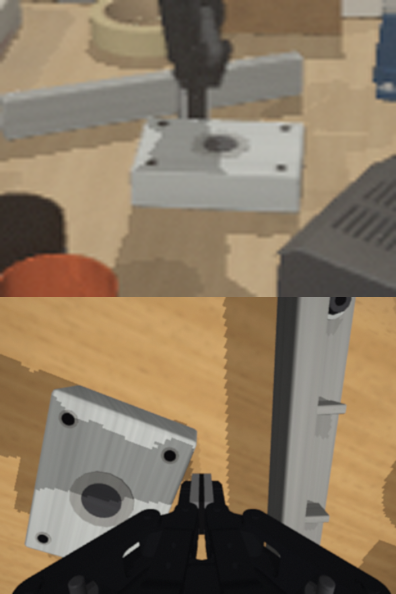

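Request:
step_arm:
  commands:
    - [[-0.02,0.2,0],0]
    - [[-0.04,0.2,0],0]
    - [[-0.05,0.2,0],0]
    - [[0,0,0],0]

```text
time_s: 12.25
eef_pos: [637.4, -112.5, 1.7]
ee_rot: [-0.147, -0.691, -0.148, 0.692]
force: [-0.2, 0.1, -0.1]
grip_width: 0.002
```

Request:
step_arm:
  commands:
    - [[0.2,-0.5,0],0]
    - [[0,-0.2,0.6],0]
    - [[0,0,1],0]
    - [[0,0,1],0]
    - [[-0.3,0,1],0]

```text
time_s: 12.75
eef_pos: [633.6, -141.3, 146.8]
ee_rot: [-0.147, -0.691, -0.148, 0.692]
force: [-0.4, -0.3, 0.5]
grip_width: -0.0
```

Request:
step_arm:
  commands:
    - [[-0.7,0.5,1],0]
    - [[-0.7,0.7,0.6],0]
    - [[0,0,0],0]
    - [[0,0,0],0]

```text
time_s: 13.15
eef_pos: [578.9, -94.5, 208.0]
ee_rot: [0.148, 0.692, 0.148, -0.691]
force: [0.3, -0.6, -0.2]
grip_width: -0.001
```

```bash
python3 top.py m2
```

```text
13.15 [578.9 -94.5 208. ] [ 0.3 -0.6 -0.2]
(241.0, array([644.71795654, -54.36018372]), 32.87739562988281, 14.824000358581543, 9.55932903289795)
```

View pics/m2.png

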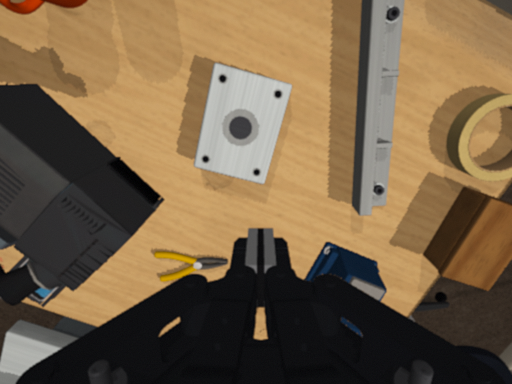

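```bash
cat >> h.py <<'E'
def blk(c,show=None):
    h=cv2.cvtColor(c["image"],cv2.COLOR_BGR2HSV).astype(int)
    m=((h[...,1]<50)&(h[...,2]>105)).astype(np.uint8); m[235:]=0
    m=cv2.morphologyEx(m,cv2.MORPH_OPEN,np.ones((3,3),np.uint8))
    cs,_=cv2.findContours(m,cv2.RETR_EXTERNAL,cv2.CHAIN_APPROX_NONE)
    out={}
    for k in sorted(cs,key=cv2.contourArea,reverse=True)[:4]:
        (a,b),(w,hh),_=cv2.minAreaRect(k); asp=max(w,hh)/max(1,min(w,hh)); A=cv2.contourArea(k)
        if asp<1.9 and A>3000 and "b" not in out: out["b"]=k
        if asp>2.3 and A>1000 and "f" not in out: out["f"]=k
    P=np.array([ray(c,u,v,30)[:2] for u,v in cv2.convexHull(out["b"])[:,0]],np.float32)
    (cx,cy),(w,hh),a=cv2.minAreaRect(P)
    if w<hh: w,hh,a=hh,w,a+90
    a=(a+90)%180-90
    k=out["f"][:,0]; L=np.array([ (k[k[:,1]==r][:,0].min(),r) for r in range(k[:,1].min()+6,k[:,1].max()-6)],float)
    F=np.array([ray(c,u,v,34)[:2] for u,v in L]); 
    for _ in range(3):
        vx,vy,x0,y0=cv2.fitLine(F.astype(np.float32),cv2.DIST_HUBER,0,.01,.01).ravel()
        r=abs((F[:,0]-x0)*vy-(F[:,1]-y0)*vx); F=F[r<max(1.5,2*np.median(r))]
    if vx<0: vx,vy=-vx,-vy
    fa=np.degrees(np.arctan2(vy,vx)); C=np.array([cx,cy]); d=np.array([vx,vy]); n=np.array([vy,-vx])
    end=F[F[:,0].argmin()]
    print("block c",C.round(1),"size",round(w,1),round(hh,1),"ang",round(a,2),"| fence ang",round(float(fa),2),"resid",np.median(r).round(2),"rel turn",round(a-float(fa),2),"dist c->face",((np.array([x0,y0])-C)@n).round(1),"along from near end of seen edge",((C-end)@d).round(1),"end",end.round(1))
    if show:
        i=c["image"].copy(); cv2.drawContours(i,[out["b"],out["f"]],-1,(0,0,255),1); cv2.imwrite(show,i)
E
sed -i 's/print(blk(c)); cv2.imwrite.*/cv2.imwrite("pics\/%s.png"%sys.argv[1],c["image"]); blk(c,"pics\/%s_c.png"%sys.argv[1])/' top.py
python3 top.py m3
```

```text
13.2 [579.1 -95.  206.9] [ 0.1  0.6 -0.5]
block c [603.9 -57.2] size 118.9 87.0 ang 9.06 | fence ang 27.15 resid 0.28 rel turn -18.09 dist c->face 140.0 along from near end of seen edge 104.5 end [ 574.7 -229.2]
```

View pics/m3_c.png

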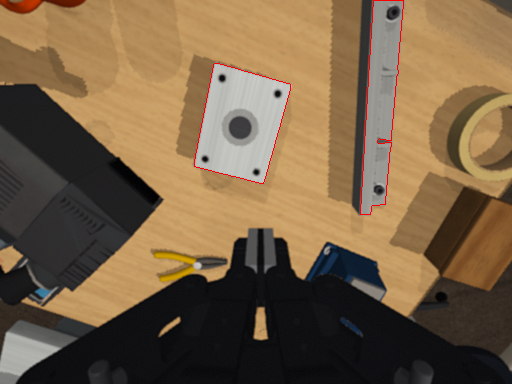

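Run:
```python
from h import *
c=capture("wrist")
for z in (0,40,80,110): print(z,[ray(c,u,v,z)[:2].round() for u,v in [(162,200),(120,158),(40,86),(108,195)]])
i=c["image"].copy()
for z in (95,):
  for ctr in ([548,4],[556,5]):
    P=[np.array([*ctr,z])+np.array([a*.408-b*.913,-a*.913-b*.408,0]) for a,b in ((-43,-43),(43,-43),(43,43),(-43,43))]
    cv2.polylines(i,[np.array([proj(c,p) for p in P]).round().astype(int)],True,(0,0,255),1)
z=0
for ctr in ([548,4],):
    P=[np.array([*ctr,10])+np.array([a*.408-b*.913,-a*.913-b*.408,0]) for a,b in ((-7,-11),(7,-11),(7,11),(-7,11))]
    cv2.polylines(i,[np.array([proj(c,p) for p in P]).round().astype(int)],True,(0,255,0),1)
cv2.imwrite("pics/st.png",i[:300,:400])
s=capture("scene"); cv2.imwrite("pics/sc.png",cv2.resize(s["image"][190:340,160:340],None,fx=4,fy=4))
```

```text
0 [array([467.,   1.]), array([501.,  68.]), array([547., 177.]), array([445.,  69.])]
40 [array([488.,  -6.]), array([518.,  53.]), array([559., 151.]), array([468.,  54.])]
80 [array([509., -13.]), array([535.,  39.]), array([571., 124.]), array([491.,  40.])]
110 [array([524., -18.]), array([547.,  28.]), array([580., 105.]), array([508.,  29.])]
```

View pics/st.png

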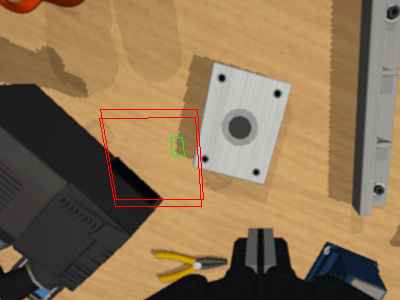

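View pics/sc.png

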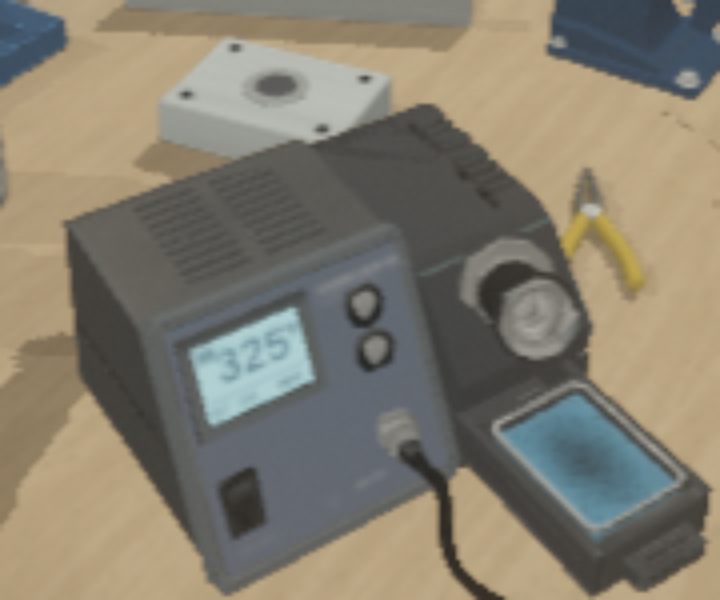

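Station corner, about 100 mm tall, sits near the D end, so I won't push there. I'll finish the turn from the free end: push the short end face near corner C, along the block's length.

Request:
step_arm:
  commands:
    - [[-0.65,-0.1,0],0]
    - [[-0.65,-0.1,-0.5],0]
    - [[0,0,-1],0]
    - [[0,0,-1],0]
    - [[0,0,-1],0]

```text
time_s: 13.85
eef_pos: [527.0, -103.4, 65.5]
ee_rot: [-0.147, -0.691, -0.147, 0.692]
force: [0.9, -0.3, -1.0]
grip_width: -0.005
```

Request:
step_arm:
  commands:
    - [[0,0,-0.8],0]
    - [[0,0,-0.5],0]
    - [[0,0,-0.3],0]
    - [[0,0,0],0]
    - [[0,0,0],0]

```text
time_s: 14.35
eef_pos: [527.7, -103.4, 4.1]
ee_rot: [0.147, 0.692, 0.147, -0.691]
force: [0.0, -0.9, 0.2]
grip_width: -0.001
```

```bash
python3 look.py r1
```

```text
14.35 [ 527.7 -103.4    4.1] [ 0.  -0.9  0.2]
```

View pics/r1.png

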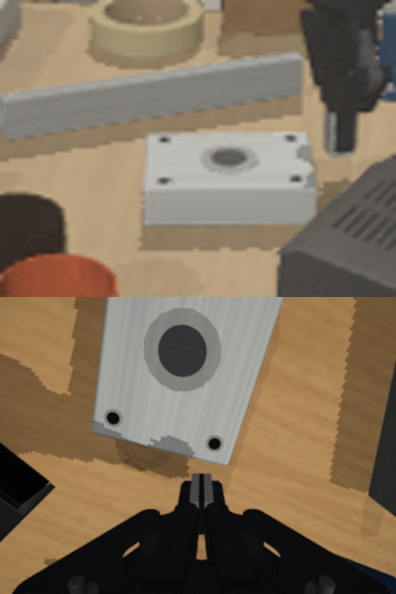

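Request:
step_arm:
  commands:
    - [[0.23,0.03,0],0]
    - [[0.2,0.04,0],0]
    - [[0.2,0.05,0],0]
    - [[0.2,0.06,0],0]
    - [[0.2,0.07,0],0]

```text
time_s: 14.95
eef_pos: [568.9, -93.9, 4.3]
ee_rot: [-0.148, -0.691, -0.147, 0.692]
force: [-7.2, -5.8, 5.7]
grip_width: -0.002
```

```bash
python3 look.py r2
```

```text
14.95 [568.9 -93.9   4.3] [-7.2 -5.8  5.7]
```

View pics/r2.png

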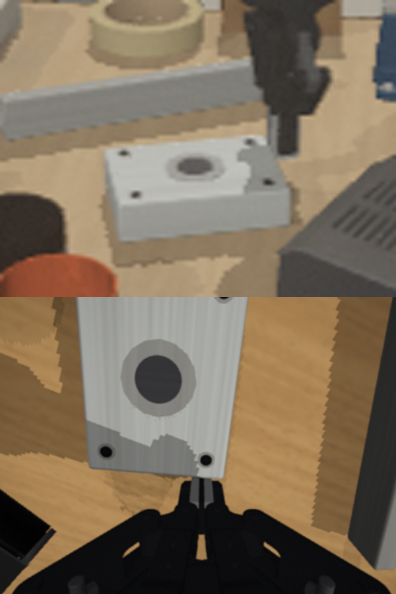

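Request:
step_arm:
  commands:
    - [[-0.6,-0.2,0],0]
    - [[0,0,1],0]
    - [[0,0,1],0]
    - [[0,0,1],0]
    - [[0,0,1],0]

```text
time_s: 15.55
eef_pos: [544.5, -100.8, 165.6]
ee_rot: [0.147, 0.692, 0.147, -0.691]
force: [0.4, 0.3, -0.1]
grip_width: -0.0
```

Request:
step_arm:
  commands:
    - [[0.6,0,1],0]
    - [[0.7,0,0.5],0]
    - [[0,0,0],0]
    - [[0,0,0],0]

```text
time_s: 15.95
eef_pos: [596.3, -100.7, 222.9]
ee_rot: [-0.147, -0.691, -0.148, 0.692]
force: [-0.2, 0.5, 0.2]
grip_width: 0.003
```

```bash
python3 top.py m4
```

```text
15.95 [ 596.3 -100.7  222.9] [-0.2  0.5  0.2]
block c [627.1 -40.6] size 118.8 86.9 ang 18.79 | fence ang 27.17 resid 0.29 rel turn -8.38 dist c->face 144.2 along from near end of seen edge 133.2 end [ 574.7 -230.2]
```

View pics/m4_c.png

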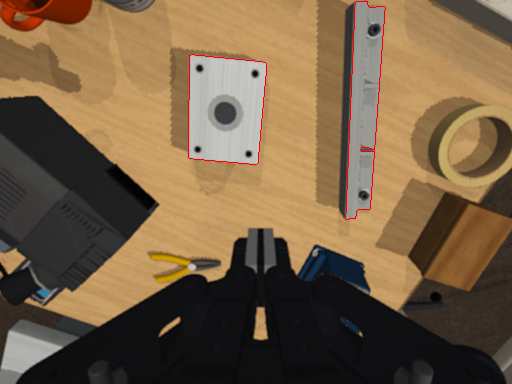

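Picture m4: block is 8.4° short of square, 144 mm from centre to face, about +18 mm along the fence. The station outline triangulates to base level, at (467,0)–(547,178), so there is room. I'll turn the jaws parallel to the fence, open them, and push the far long face with both fingertips. That squares the block well clear of the fence.

Request:
step_arm:
  commands:
    - [[0,0.3,0],0.047]
    - [[0,0.3,0],0.047]
    - [[0,0.3,0],0.047]
    - [[0,0.3,0],0.047]
    - [[0,0.3,0],0.047]
  gripper: -1

```text
time_s: 16.5
eef_pos: [595.3, -40.5, 222.4]
ee_rot: [-0.388, -0.59, -0.389, 0.591]
force: [0.5, 0.0, -0.2]
grip_width: 0.85
```

Request:
step_arm:
  commands:
    - [[0,0.3,0],0.047]
    - [[0,0.3,0],0.047]
    - [[0,0.3,0],0.047]
    - [[0,0.3,0],0.047]
    - [[0,0.3,0],0.047]

```text
time_s: 17.0
eef_pos: [595.3, 19.4, 222.4]
ee_rot: [0.575, 0.41, 0.576, -0.411]
force: [0.8, 0.0, -0.5]
grip_width: 1.003
```

Request:
step_arm:
  commands:
    - [[-0.05,0.15,-0.5],0.047]
    - [[0,0,-1],0]
    - [[0,0,-1],0]
    - [[0,0,-0.8],0]
    - [[0,0,0],0]

```text
time_s: 17.5
eef_pos: [590.8, 25.3, 86.7]
ee_rot: [0.6, 0.368, 0.607, -0.37]
force: [0.9, 0.4, -0.2]
grip_width: 0.999
```

```bash
cat > look2.py <<'E'
from h import *
import sys
s=ctrl.sense();q=s["ee_rot"];m=R.from_quat([q[1],q[2],q[3],q[0]]).as_matrix();y=m[:,1]; print(s["time_s"],s["eef_pos"].round(1),s["force"].round(1),"jaw ang",np.degrees(np.arctan2(y[1],y[0])).round(1),"grip",round(s["grip_width"],2))
i=capture("side")["image"]; a=cv2.resize(i[147:247,159:292],(600,450),interpolation=cv2.INTER_CUBIC)
i=capture("wrist")["image"]; b=cv2.resize(i,(600,450))
cv2.imwrite("pics/%s.png"%sys.argv[1],cv2.resize(np.vstack([a,b]),None,fx=.66,fy=.66))
E
python3 look2.py s1
```

```text
17.5 [590.8  25.3  86.7] [ 0.9  0.4 -0.2] jaw ang 27.1 grip 1.0
```

View pics/s1.png

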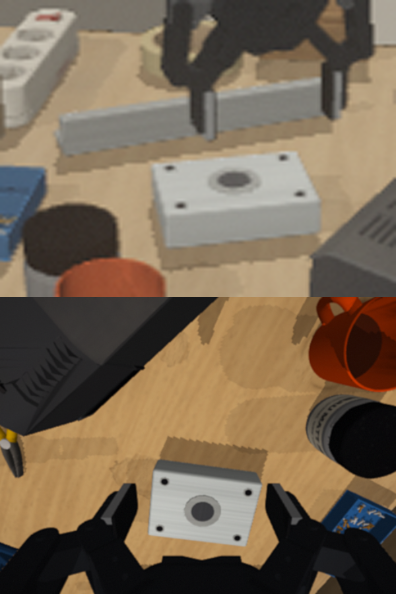

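Request:
step_arm:
  commands:
    - [[0,0,-0.9],0]
    - [[0,0,-0.7],0]
    - [[0,0,0],0]
    - [[0,0,0],0]

```text
time_s: 18.0
eef_pos: [595.4, 24.8, 29.7]
ee_rot: [0.604, 0.369, 0.602, -0.368]
force: [0.7, -0.4, 0.3]
grip_width: 1.001
```

```bash
python3 look2.py s2
python3 - <<'E'
from h import *
for n in("side","scene"):
  c=capture(n); p=ctrl.sense()["eef_pos"]; u,v=map(int,proj(c,p)); i=c["image"][v-70:v+40,u-65:u+65]; print(n,u-65,v-70); cv2.imwrite(f"pics/s2_{n}.png",cv2.resize(i,None,fx=5,fy=5,interpolation=cv2.INTER_CUBIC))
E
```

```text
18.0 [595.4  24.8  29.7] [ 0.7 -0.4  0.3] jaw ang 27.1 grip 1.0
side 181 152
scene 145 158
```

View pics/s2_side.png

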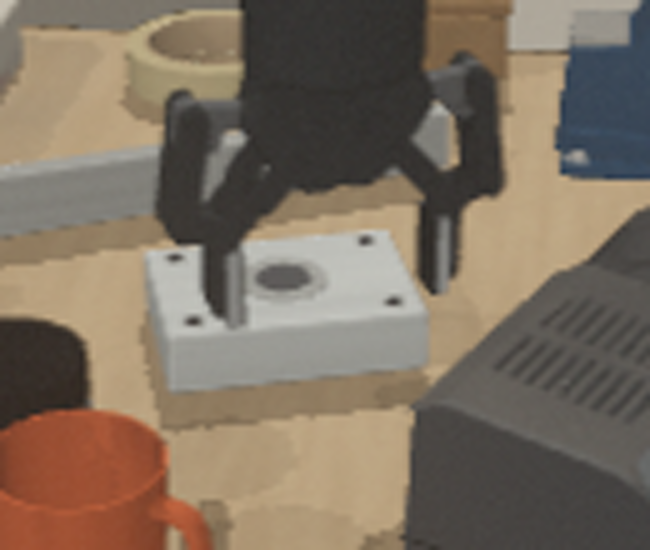

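View pics/s2_scene.png

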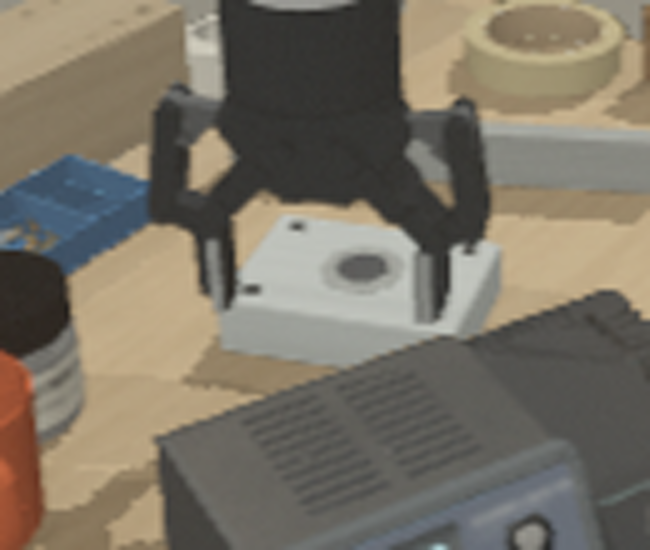

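Run:
```python
from h import *
s=capture("side");t=capture("scene")
for a,b in (((232,325),(222,307)),((436,291),(430,320))):
  print(tri([(s,181+a[0]/5,152+a[1]/5),(t,145+b[0]/5,158+b[1]/5)]))
print(ctrl.sense()["eef_pos"])
```

```text
(array([633.45326556,  51.33018435,  55.07440999]), [array([-0. , -0.1]), array([0. , 0.1])])
(array([551.03889883,   5.5407534 ,  52.67753642]), [array([-0.1, -0.2]), array([0. , 0.2])])
[594.93612894  24.83950514  28.66526702]
```

Tips triangulate to z≈54 with TCP z≈29, so open tips are 25 mm above the TCP. I'll lower 40 mm and make contact.

Request:
step_arm:
  commands:
    - [[0,0,-0.5],0]
    - [[0,0,-0.3],0]
    - [[0,0,-0.2],0]
    - [[0,0,0],0]
    - [[0,0,0],0]

```text
time_s: 18.8
eef_pos: [594.7, 24.9, -12.1]
ee_rot: [0.603, 0.369, 0.603, -0.369]
force: [0.3, 0.0, 0.3]
grip_width: 0.999
```

```bash
python3 look2.py s3
```

```text
18.8 [594.7  24.9 -12.1] [0.3 0.  0.3] jaw ang 27.1 grip 1.0
```

View pics/s3.png

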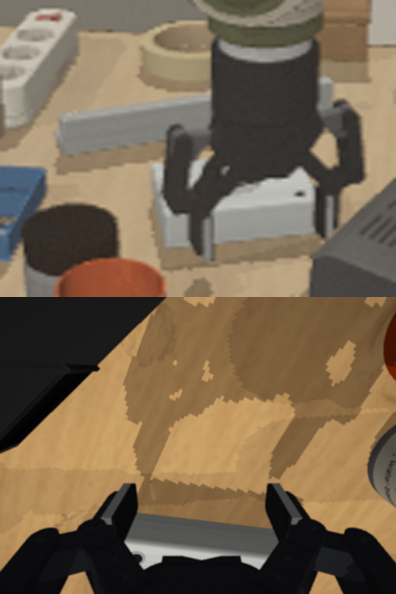

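Request:
step_arm:
  commands:
    - [[0.09,-0.178,0],0]
    - [[0.09,-0.178,0],0]
    - [[0.09,-0.178,0],0]
    - [[0.09,-0.178,0],0]
    - [[0.09,-0.178,0],0]

```text
time_s: 19.4
eef_pos: [612.1, -10.8, -12.5]
ee_rot: [0.602, 0.369, 0.604, -0.369]
force: [-2.7, 4.5, 1.0]
grip_width: 1.002
```

```bash
python3 look2.py s4
```

```text
19.4 [612.1 -10.8 -12.5] [-2.7  4.5  1. ] jaw ang 27.1 grip 1.0
```

View pics/s4.png

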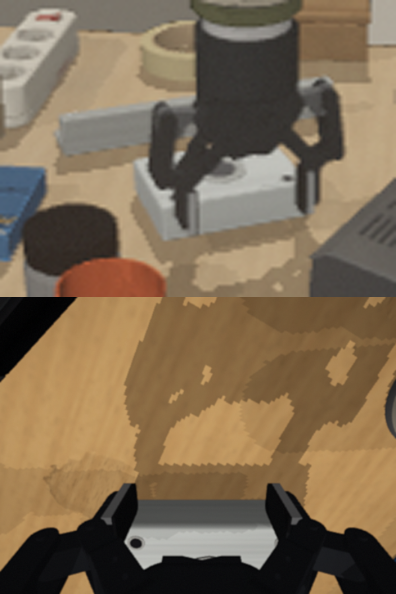

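Request:
step_arm:
  commands:
    - [[0.09,-0.178,0],0]
    - [[0.09,-0.178,0],0]
    - [[0.09,-0.178,0],0]
    - [[0.09,-0.178,0],0]
    - [[0.09,-0.178,0],0]

```text
time_s: 20.0
eef_pos: [630.2, -45.8, -12.5]
ee_rot: [0.603, 0.369, 0.604, -0.369]
force: [-2.3, 5.7, 1.3]
grip_width: 1.004
```

Request:
step_arm:
  commands:
    - [[0.04,-0.08,0],0]
    - [[0,0,0],0]
    - [[-0.1,0.2,0],0]
    - [[-0.1,0.2,0.4],0]
    - [[0,0,1],0]

```text
time_s: 20.5
eef_pos: [621.5, -31.8, 41.1]
ee_rot: [0.601, 0.368, 0.606, -0.369]
force: [-0.6, -0.7, 0.5]
grip_width: 0.999
```

Request:
step_arm:
  commands:
    - [[0,0,1],0]
    - [[0,0,1],0]
    - [[0,0,1],0]
    - [[0,0,1],0]
    - [[0,0,0],0]

```text
time_s: 21.0
eef_pos: [625.8, -33.5, 209.8]
ee_rot: [0.607, 0.37, 0.6, -0.368]
force: [0.1, -0.0, 0.7]
grip_width: 1.004
```

```bash
python3 look2.py s5
```

```text
21.0 [625.8 -33.5 209.8] [ 0.1 -0.   0.7] jaw ang 27.1 grip 1.0
```

View pics/s5.png

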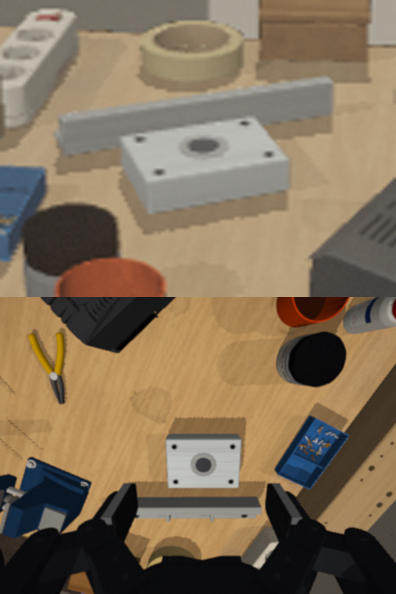

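Run:
```python
from h import *
c=capture("wrist"); i=c["image"]; cv2.imwrite("pics/s6.png",cv2.resize(i[160:300,160:350],None,fx=4,fy=4,interpolation=cv2.INTER_CUBIC))
h=cv2.cvtColor(i,cv2.COLOR_BGR2HSV).astype(int)
for v in range(225,285,2): print(v,h[v,250],h[v,200])
```

```text
225 [ 25  10 151] [ 17 126 182]
227 [ 30   6 173] [ 17 126 182]
229 [ 36   7 186] [ 17 125 180]
231 [ 38   5 193] [ 17 129 174]
233 [ 38   5 188] [ 17 129 176]
235 [ 45   5 190] [ 17 132 174]
237 [ 45   5 190] [ 17 130 174]
239 [ 45   5 191] [ 17 133 176]
241 [ 48   7 196] [ 16 134 141]
243 [ 36   7 189] [ 16 130 139]
245 [ 40   8 193] [ 17 129 142]
247 [ 30   8 183] [ 16 127 143]
249 [ 16 111 142] [ 17 127 142]
251 [ 17 133 140] [ 17 130 139]
253 [ 17 128 139] [ 17 132 139]
255 [ 16 131 138] [ 16 128 138]
257 [ 17 130 139] [ 16 130 139]
259 [ 17 122 128] [ 16 126 130]
261 [20 24 64] [17 35 66]
263 [ 0  4 61] [20 13 61]
265 [15  8 61] [15 16 64]
267 [15  8 63] [30  8 62]
269 [30 16 65] [23 16 62]
271 [15  9 59] [30  4 60]
273 [30 10 78] [30 10 76]
275 [ 30  13 141] [ 21  13 140]
277 [ 23  14 150] [ 26  12 151]
279 [ 26  12 152] [ 26  12 153]
281 [ 17  12 150] [ 30   8 151]
283 [ 26  12 150] [ 21  11 156]
```

View pics/s6.png

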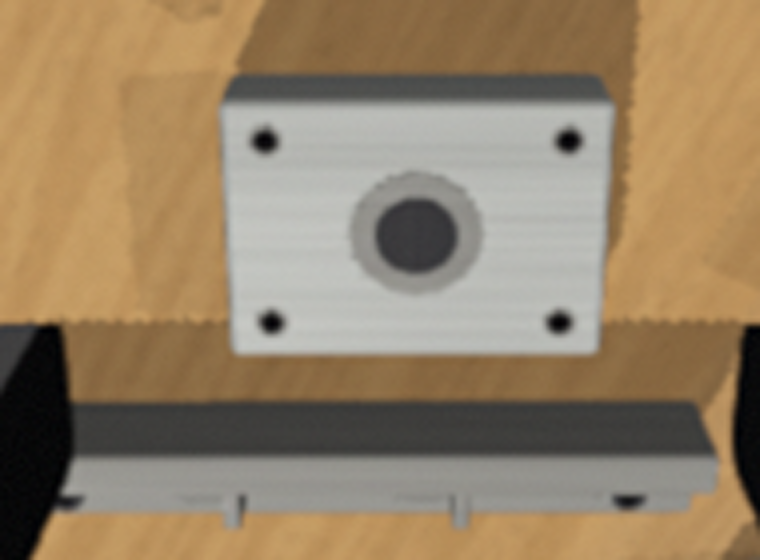

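```bash
cat > meas.py <<'E'
from h import *
# subpixel edges by column from a wrist picture taken from the free side
def edges(c,fz=34):
    i=c["image"]; g=cv2.GaussianBlur(i,(3,3),0).astype(float); hs=cv2.cvtColor(i,cv2.COLOR_BGR2HSV).astype(int)
    m=((hs[...,1]<40)&(hs[...,2]>95)).astype(np.uint8)
    m=cv2.morphologyEx(m,cv2.MORPH_OPEN,np.ones((3,3),np.uint8))
    cs,_=cv2.findContours(m,cv2.RETR_EXTERNAL,cv2.CHAIN_APPROX_NONE); out=None;fen=None
    for k in sorted(cs,key=cv2.contourArea,reverse=True)[:8]:
        (a,b),(w,h),_=cv2.minAreaRect(k);x,y,bw,bh=cv2.boundingRect(k)
        if out is None and 1.1<max(w,h)/min(w,h)<2 and 120<a<400 and b<300: out=k
        if fen is None and bw>4*bh and bw>80: fen=k
    return out,fen
def meas(c):
    b,f=edges(c)
    P=np.array([ray(c,u,v,30)[:2] for u,v in cv2.convexHull(b)[:,0]],np.float32)
    (cx,cy),(w,h),a=cv2.minAreaRect(P)
    if w<h: w,h,a=h,w,a+90
    a=(a+90)%180-90; C=np.array([cx,cy])
    # fence-side edge of block top
    k=b[:,0]; xs=range(k[:,0].min()+8,k[:,0].max()-8)
    E=np.array([ray(c,x,k[k[:,0]==x][:,1].max()+.5,30)[:2] for x in xs],np.float32)
    T=np.array([ray(c,x,k[k[:,0]==x][:,1].min()-.5,30)[:2] for x in xs],np.float32)
    def line(E):
        vx,vy,x0,y0=[float(t) for t in cv2.fitLine(E,cv2.DIST_HUBER,0,.01,.01).ravel()]
        if vx<0: vx,vy=-vx,-vy
        return np.array([vx,vy]),np.array([x0,y0]),np.degrees(np.arctan2(vy,vx))
    d1,p1,a1=line(E); d3,p3,a3=line(T)
    print("block c",C.round(1),"size",round(w,1),round(h,1),"ang rect",round(a,2),"fence-side edge",a1.round(2),"far edge",a3.round(2))
    if f is not None:
        k=f[:,0]; xs=range(k[:,0].min()+8,k[:,0].max()-8)
        F=np.array([ray(c,x,k[k[:,0]==x][:,1].min()-.5,34)[:2] for x in xs],np.float32)
        d2,p2,a2=line(F); n=np.array([d2[1],-d2[0]])
        g=[((p2-q)@n).round(1) for q in (C+60*d1+44*n,C-60*d1+44*n)]
        s=(F-C)@d2
        print("fence ang",a2.round(2),"rel",(a-a2).round(2),(a1-a2).round(2),"dist c->face",((p2-C)@n).round(1),"gap of edge",((p2-p1)@n).round(1),"ends +/-",g,"fence seen along",s.min().round(1),s.max().round(1))
E
python3 - <<'E'
from meas import *
c=capture("wrist"); meas(c)
b,f=edges(c); i=c["image"].copy(); cv2.drawContours(i,[x for x in (b,f) if x is not None],-1,(0,0,255),1); cv2.imwrite("pics/s7.png",i)
E
```

```text
block c [659.6 -94.2] size 118.5 85.7 ang rect 27.1 fence-side edge 27.13 far edge 27.1
fence ang 27.14 rel -0.04 -0.01 dist c->face 80.1 gap of edge 36.6 ends +/- [np.float64(36.1), np.float64(36.1)] fence seen along -105.4 86.7
```

View pics/s7.png

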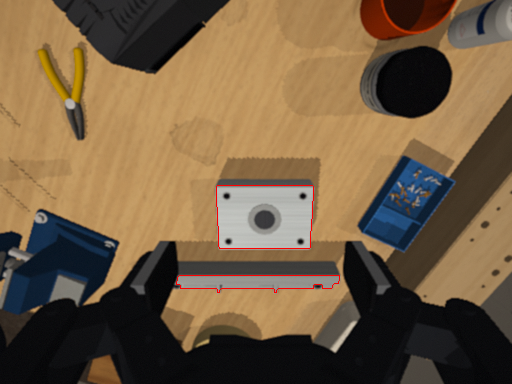

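Measured from above: block square to within 0.04°, with a 36 mm gap. Now I'll go back down behind it and push on to the fence.

Request:
step_arm:
  commands:
    - [[0,0,-1],0]
    - [[0,0,-1],0]
    - [[0,0,-1],0]
    - [[0,0,-1],0]
    - [[0,0,-0.9],0]

```text
time_s: 21.7
eef_pos: [622.5, -33.1, 4.2]
ee_rot: [0.602, 0.368, 0.604, -0.369]
force: [0.9, -0.5, 1.1]
grip_width: 1.001
```

Request:
step_arm:
  commands:
    - [[0,0,-0.45],0]
    - [[0,0,-0.2],0]
    - [[0,0,0],0]
    - [[0.09,-0.178,0],0]
    - [[0.07,-0.133,0],0]

```text
time_s: 22.2
eef_pos: [631.5, -46.8, -17.1]
ee_rot: [0.604, 0.369, 0.602, -0.369]
force: [0.1, -0.6, 0.0]
grip_width: 0.999
```

Request:
step_arm:
  commands:
    - [[0.07,-0.133,0],0]
    - [[0.07,-0.133,0],0]
    - [[0.07,-0.133,0],0]
    - [[0.07,-0.133,0],0]
    - [[0,0,0],0]

```text
time_s: 22.7
eef_pos: [642.2, -67.5, -17.5]
ee_rot: [0.603, 0.369, 0.603, -0.369]
force: [-0.6, 1.5, 1.5]
grip_width: 1.002
```

```bash
python3 look2.py u1
```

```text
22.7 [642.2 -67.5 -17.5] [-0.6  1.5  1.5] jaw ang 27.1 grip 1.0
```

View pics/u1.png

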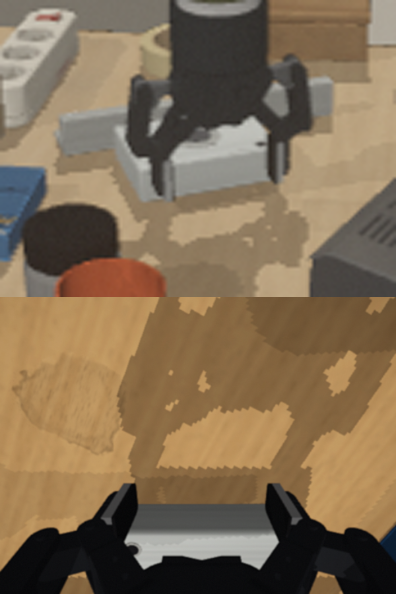

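Request:
step_arm:
  commands:
    - [[0.045,-0.089,0],0]
    - [[0.045,-0.089,0],0]
    - [[0.035,-0.067,0],0]
    - [[0,0,0],0]

```text
time_s: 23.2
eef_pos: [646.6, -76.6, -18.0]
ee_rot: [0.603, 0.369, 0.604, -0.369]
force: [-2.1, 5.3, 3.9]
grip_width: 1.001
```

Request:
step_arm:
  commands:
    - [[0.023,-0.044,0],0]
    - [[0.023,-0.044,0],0]
    - [[0,0,0],0]

```text
time_s: 23.5
eef_pos: [648.3, -79.8, -18.0]
ee_rot: [0.603, 0.369, 0.604, -0.369]
force: [-2.0, 6.3, 4.1]
grip_width: 0.999
```

Request:
step_arm:
  commands:
    - [[0.023,-0.044,0],0]
    - [[0,0,0],0]

```text
time_s: 23.7
eef_pos: [648.6, -80.4, -18.0]
ee_rot: [0.602, 0.369, 0.605, -0.368]
force: [-6.4, 11.8, 7.7]
grip_width: 1.004
```

Request:
step_arm:
  commands:
    - [[0.023,-0.044,0],0]
    - [[0,0,0],0]
    - [[0,0,0],0]

```text
time_s: 24.0
eef_pos: [648.5, -80.3, -18.1]
ee_rot: [0.601, 0.369, 0.606, -0.368]
force: [-11.8, 19.4, 12.3]
grip_width: 0.998
```

The push stalled at 23 N with no more travel, so the block is seated. I'll back off and check from above.

Request:
step_arm:
  commands:
    - [[-0.05,0.1,0],0]
    - [[-0.2,0.4,0],0]
    - [[-0.2,0.4,0.4],0]
    - [[0,0,1],0]
    - [[0,0,1],0]

```text
time_s: 24.5
eef_pos: [631.9, -48.0, 78.4]
ee_rot: [0.603, 0.369, 0.604, -0.369]
force: [0.2, -0.6, 1.1]
grip_width: 1.0
```

Request:
step_arm:
  commands:
    - [[0,0,1],0]
    - [[0,0,1],0]
    - [[-0.2,0.4,1],0]
    - [[0,0,0.6],0]
    - [[0,0,0],0]

```text
time_s: 25.0
eef_pos: [625.5, -32.5, 225.9]
ee_rot: [0.606, 0.37, 0.601, -0.368]
force: [0.3, 0.6, -1.0]
grip_width: 1.005
```

Request:
step_arm:
  commands:
    - [[0,0,0],0]
    - [[0,0,0],0]

```text
time_s: 25.2
eef_pos: [623.9, -32.4, 220.0]
ee_rot: [0.602, 0.369, 0.604, -0.369]
force: [0.0, 0.5, -0.3]
grip_width: 1.0
```

```bash
python3 look2.py v1
python3 - <<'E'
from meas import *
c=capture("wrist"); i=c["image"]; cv2.imwrite("pics/v2.png",cv2.resize(i[170:330,150:350],None,fx=3.75,fy=3.75,interpolation=cv2.INTER_CUBIC)); meas(c)
E
```

```text
25.2 [623.9 -32.4 220. ] [ 0.   0.5 -0.3] jaw ang 27.1 grip 1.0
block c [ 676. -126.] size 119.7 87.0 ang rect 27.14 fence-side edge 27.14 far edge 27.1
fence ang 27.14 rel -0.0 -0.0 dist c->face 44.8 gap of edge 0.5 ends +/- [np.float64(0.8), np.float64(0.8)] fence seen along -106.6 85.6
```

View pics/v1.png

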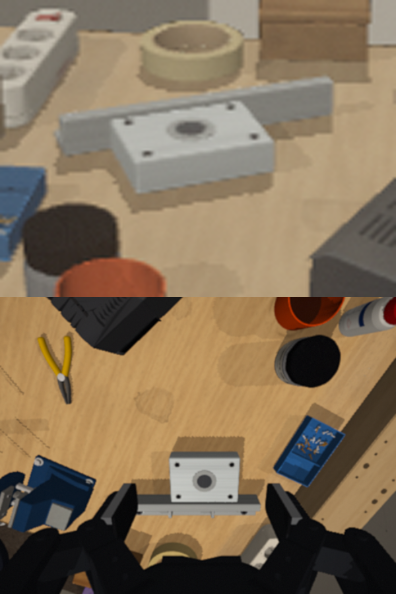

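View pics/v2.png

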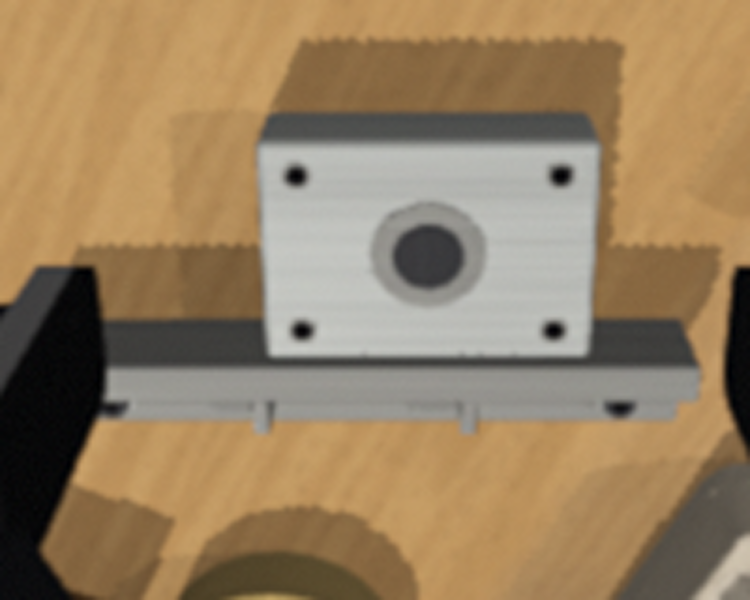

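The picture shows the long side flush along the fence and both block ends inside the fence's ends. The other things look untouched, and the gripper is well clear. Handing in.

```bash
python3 -c "
from rig import ticket; print(ticket.finish_job())"
```

```text
the job is handed in; nothing more can be done
None
```

The block is flush against the fence and square to it, and I handed the job in at about 25 s of the 72 s allowed. I turned it with corner pushes, squared it with both open fingertips on the far long side, then pushed it on into the fence.

**Square with a gap:** before the final push, the angle to the fence was within 0.04° and the gap was about 36 mm.

**Flush:** the final push stalled at about 23 N. From above, the angle difference read 0.0° and the gap 0.5–0.8 mm, which is within the camera calibration. The ends sit about 35 mm and 95 mm inside the fence's ends. In the pictures I took, the pliers, jar, tray, tape and box did not appear moved; I checked this by eye only.

**What went wrong or disagreed:**
- **Early contact with the fence:** the first corner push slid the block more than it turned it, and one corner reached the fence at 33° off square. I pushed it back to a gap of about 96 mm before finishing the turn.
- **Fingertip height:** the cameras put the tips about 10 mm (shut) to 25 mm (open) above the reported TCP, not the stated 11 mm ahead of it. I worked from the camera heights.
- **Camera positions:** the fixed cameras and the wrist camera differed by up to about 10 mm on the block's position. I measured block and fence together in wrist views.

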